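# Screw the wing knob onto the slide press

## Task

The slide press on the desk is open: pick up its black wing knob, set it level over the stud and turn it backwards (anticlockwise seen from above), pressing lightly, until you feel it drop into the thread. Then press it down against the sprung plate and turn it forwards (clockwise) until it comes to its stop, so that the plate presses on the slides, and let go. Never force it, neither down nor round, and leave the other things on the desk where they are.

Things in the scene. Friction and masses are not known exactly. Their poses are not given: they have to be found in the camera images.
- knob_grip (a point): Centre of the grip bar of the loose black wing knob, 52 mm above its foot. The bar, upright across the knob's top, is 48 mm long (x of this frame), 14 mm thick (y), 34 mm high: 30 to 64 mm above the foot, so fingertips must stay over 30 mm. Below it a round cap 54 mm across, 30 mm high. z = its axis, up; half a turn gives the same knob. About 0.12 kg. Starts upright on the desk.
- knob_foot (a point): Centre of the same knob's open underside, on its axis, 52 mm below knob_grip. The bore is 45 mm wide and 25 mm deep. In it four radial pins, 4.5 mm thick, 90 degrees apart (on the knob's x and y), undersides 1 mm above the foot, reach inward to 16 mm from the axis; they run in the stud's thread.
- stud_axis (a point): On the stud's axis, level with the top of the raised plate, 40 mm above the desk; z up. Knob set down: its pins rest on the thread ribs, foot 3 to 7.5 mm above here; turned forwards now it jams on a stop. Turned back (anticlockwise, up to 90 degrees) with 3 to 5 N down, the pins climb, then drop into a gap: foot level with here. 8 degrees further back they jam. One time in ten they drop at once.
- stud_tip (a point): Tip of the steel stud, 20 mm above stud_axis. Stud 30 mm thick, cone on top (20 mm thick at the tip); four equal right-hand thread ribs, 42 mm across over all, 60 degrees long, with 23-degree gaps; they start every 90 degrees, in a direction that differs every time and is in no frame here.
- press: The slide press, fixed: grey base 124 x 92 mm, origin on the stud's axis at the desk, z up; glass slides 40 mm either side of the stud along x. Once dropped in, the knob's foot must be pressed 2 to 3 mm below stud_axis to get under the ribs; then about 65 degrees clockwise draws it down (4 mm per 60 degrees) to a hard stop, foot about 5 mm below. The thread holds by itself.
- plate (a joint): Travel of the press's sprung plate (108 x 86 mm) downwards, in m: 0 up, 0.0065 at most; about 0.005 when the knob is at its stop. Springs: 2 N at 0 and 0.7 N more per mm. Stop turning at the first rise of the turning moment (0.2 to 0.3 N m): free turning takes under 0.15 N m, and all stops are hard.
- mount_bottle: Bystander: brown bottle with a white cap, 26 mm thick, 62 mm high; origin at the centre of its underside.
- coverslip_box: Bystander: small white box with a blue lid, 30 x 30 x 16 mm; origin at the centre of its underside.
- dish: Bystander: round clear culture dish, 62 mm across, 14 mm high; origin at the centre of its underside.
- tweezers: Bystander: steel tweezers, 124 x 12 x 8 mm, lying between the press and the robot; origin at the centre of the underside.
Things that resemble listed ones, but are neither listed nor needed, are in the scene too. Leave any red look-alike of the part that bears knob_grip alone.

How it is judged (in metres and radians):
On the way:
1. the knob has dropped into the thread: level, on the stud's axis, its foot down on the plate (z of knob_foot in the frame of stud_axis below 0.0015 m and horizontal distance between knob_foot and stud_axis below 0.003 m and angle between knob_foot's own z axis and vertical below 0.1 rad), for 0.1 s.
At the end, for the whole second after the job is handed in: The knob sits on the stud's axis (within 3 mm), upright (within 0.1 rad) and at rest, screwed down so that its foot is at least 3.8 mm below the plate's upper rest height and the plate is pressed down by at least 4.0 mm (about 5 mm at the stop) (value of joint plate above 0.004 m and z of knob_foot in the frame of stud_axis below -0.0038 m and horizontal distance between knob_foot and stud_axis below 0.003 m and angle between knob_foot's own z axis and vertical below 0.1 rad and angular speed of knob below 0.1 rad/s); the robot touches nothing.
It fails at once if the knob is forced: more than 60 N between knob and press, summed over all its contacts (contact force between knob and press above 60 N).
It fails at once if a bystander is moved by more than 20 mm (distance of any of mount_bottle, coverslip_box, dish, tweezers from where it was at the start of the episode above 0.02 m).
It also fails if it takes over 72 s, if anything falls off the work surface, if the arm or the gripper's body presses on something with over 40 N, if the wrist force passes 120 N, or if a joint passes its speed limit or range.

## Robot

A 6-joint arm with a two-finger parallel gripper is mounted at the origin on a cart in front of the work surface, level with it; the furniture and walls round the work are solid. World frame = base frame: x ahead of the robot, y to its left, z up, the work surface at z = 0. Lengths are in m, angles in degrees, forces in N, time in s.
With the tool pointing down it reaches from about 0.425 to 0.925 m from the base axis. Payload 12.5 kg.
Tool frame: the origin (TCP) lies midway between the tips of the shut fingers; the grasp point (between the pads) lies bot.tcp_to_grasp behind it (bot.tcp_to_grasp is the distance from the TCP to the grasp point, in m); x points along the fingers, y is the direction in which the jaws open and shut, and the axes are right-handed (so a half turn about x gives the same grasp; the last joint's range is limited). The gripper opens to 85 mm and grips with 20 to 120 N. Pads are 22 mm wide; open, the fingers measure 114 mm over their backs; the gripper's body (76 mm by 85 mm) begins 54 mm behind the grasp point. The pads swing forward as they close: fully open they stand 13 mm farther back than shut.
Start: joints at [-6.05, 28.126, 89.318, -0, 62.55, -6.05], TCP at [0.625, 0, 0.231] pointing down, gripper open.
Joint ranges: [-177.58, 177.58], [-47.91, 125.51], [2.72, 160], [-65.01, 245.01], [3.68, 167.84], [-153.87, 153.87]. Speed limits (degrees/s): [127.2, 127.2, 159.86, 180, 180, 180].

## Interface

Orientations are given as [roll, pitch, yaw] about the fixed x, y, z axes, in that order (R = Rz(yaw) Ry(pitch) Rx(roll)).
In Python, from plant import bot gives the robot as it stands.
- The arm moves only by the tool apply_moves, never from a script. Its argument "commands" is a list that holds one entry, the list of rows, each a list of 7 numbers: the turn, a rotation vector about the tool's x, y, z in units of 60 degrees (1.0 is 60 degrees), then the shift along the tool's x, y, z in units of 100 cm (1.0 is 100 cm), then the finger opening in mm, from 0 to 85.4. A call has 1 to 8 rows; each row shifts and turns the pose as measured when the row begins, along the tool's axes as they then stand; what a row does not reach is not made up. A row lasts 1/8 s, in which the tool goes at most 62.5 mm and 10.7 degrees, less where a joint would pass 70% of its speed; a pose out of reach is approached as far as the arm can. A call with a number of a shift or a turn outside -1 to 1 is refused whole. A call with a gripper value outside its range is refused whole. The fingers move at their own pace and stop on an object; "newtons" is the grip in N (left out, the last holds). Time passes only in rows, so rows that do not move let the fingers close. It gives the time, the measured TCP pose, the force and the opening at its end, in the units of the state.
- bot.state(): the state, without advancing time (a new reading comes with each control period).
- bot.get_image(name): name is "scene" or "side" or "wrist"; returns the picture (420x560x3 uint8, red, green, blue); there is no depth.
- bot.camera_params(name): a dict with "intrinsics" (3x3 intrinsics, pixels), "k1" (the pictures are not rectified: a ray, as slopes to the right and down, at radius r is drawn at 1 + k1 r^2 times it, then the intrinsics apply), "xyz" and "rotation" of the camera in the world. Camera axes: x right, y up, looking along -z (the intrinsics and any distortion apply to the point x, -y, -z); pixel columns grow to the right and rows downward; lengths in m; the calibration is good to about 2 mm. A picture is of the moment at which its call begins: read the wrist's pose just before it. camera_params takes no time and is no camera call; for the wrist camera it gives the pose at the moment of the call.
- bot.finish_job(): hands the job in, once; it reports no verdict.
The state is a dict: "time": time; "joint_positions": joint angles; "dq": joint speeds; "joint_torque": joint torques, N m; "tool_pos": TCP position; "tool_rot": TCP orientation; "ft_force": force on the tool from outside, world axes, zero at the start; "moment": the same for the moment, N m; "finger_gap": opening from 0.0 (shut) to 1.0 (fully open).
Only numpy, scipy, OpenCV 4.12 (cv2) and the standard library are available. Lean on these libraries where they do the work, as an engineer would, in place of code of your own. Each camera call takes 0.05 s, during which the arm holds its last target.

## Working session

There is one attempt and no reset: what is moved stays moved. The work goes in short steps, Python scripts to look and compute and a tool call to move; the robot and the scene stay as the last step left them, time stands still between calls to the robot, and variables do not carry over. Pictures are saved under pics/ and viewed, and the job is handed in when it is done.

Besides the shell and the picture viewer there is one more tool, called after "Request:" by a JSON object that holds its "method" and its "body", one argument or row to a line. apply_moves: Moves the arm, as the interface text tells. Its arguments: {"type":"object","properties":{"commands":{"type":"array"},"newtons":{"type":"number"}},"required":["commands"]}

```bash
ls; mkdir -p pics; python3 - <<'E'
from plant import bot
import cv2
print(bot.state(), bot.tcp_to_grasp)
for n in ("scene","side","wrist"):
    p=bot.camera_params(n); print(n,p)
    cv2.imwrite(f"pics/{n}0.png",bot.get_image(n)[:,:,::-1])
E
```

```text
pics
{'time': 0.0, 'joint_positions': array([-6.04956234e+00,  2.81631790e+01,  8.93523811e+01,  1.15664312e-03,
        6.25499877e+01, -6.05224070e+00]), 'dq': array([ 0.10962386,  0.03883631, -0.01168818, -0.07336708,  0.02829908,
        0.01817749]), 'joint_torque': array([-2.53899279e-04, -6.18447447e+01, -2.61596632e+01, -1.41405640e-04,
        4.01603000e-03, -9.44706159e-06]), 'tool_pos': array([6.24752414e-01, 6.30712156e-05, 2.30724689e-01]), 'tool_rot': array([-96.94883593,  89.93444423, 173.05330866]), 'ft_force': array([-0.5912529 , -0.28346285, -0.29949298]), 'moment': array([ 0.02506848, -0.02932241,  0.00936495]), 'finger_gap': 0.9998878447016568} 0.0187
scene {'intrinsics': array([[539.89876097,   0.        , 272.73526164],
       [  0.        , 539.89876097, 209.70287495],
       [  0.        ,   0.        ,   1.        ]]), 'k1': 0.03624713493671421, 'xyz': array([-0.26709444, -0.45116261,  0.90872285]), 'rotation': array([ 47.65693468,   1.09611832, -62.46096707])}
side {'intrinsics': array([[498.08646081,   0.        , 278.65357576],
       [  0.        , 498.08646081, 209.72015412],
       [  0.        ,   0.        ,   1.        ]]), 'k1': -0.1295807154097532, 'xyz': array([ 0.1342268 , -0.7795112 ,  0.66103219]), 'rotation': array([ 55.79511322,   0.86377281, -28.40575182])}
wrist {'intrinsics': array([[357.74777765,   0.        , 284.66076685],
       [  0.        , 357.74777765, 207.29670654],
       [  0.        ,   0.        ,   1.        ]]), 'k1': -0.07120907068934144, 'xyz': array([0.6247358 , 0.07347515, 0.37421252]), 'rotation': array([-1.67536469e+01, -9.26377100e-03, -5.10664233e-02])}
```

View pics/scene0.png

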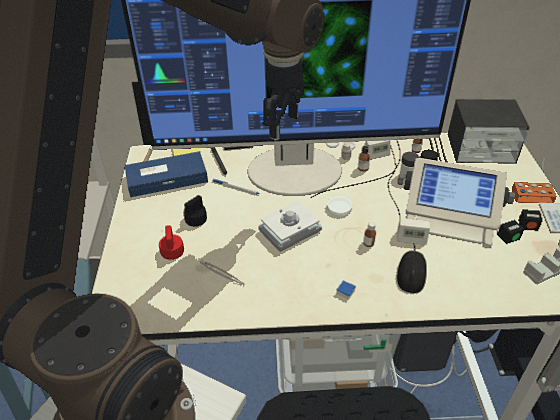

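View pics/side0.png

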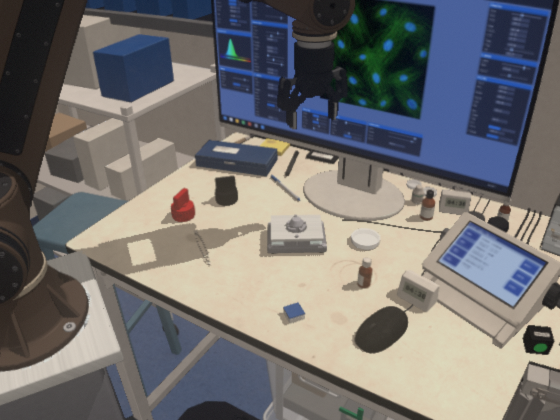

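View pics/wrist0.png

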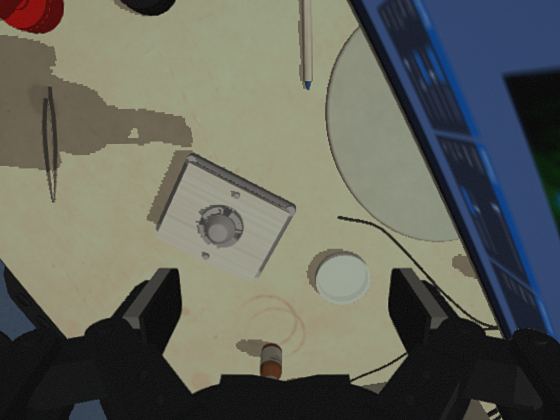

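The wrist view shows the stud at about (221,230) on the press, with the red look-alike at (30,10) and the black part cut off at (145,0). Candidates for the knob are black (195,210) in scene, red look-alike (172,243) and the black mouse (412,270). By the description I choose the black one with an upright bar at scene (195,210), side (227,190).

```bash
cat > h.py <<'E'
import numpy as np, cv2
from scipy.spatial.transform import Rotation as R
from plant import bot
def ray(p,uv):
    K=p["intrinsics"]; D=np.array([p["k1"],0,0,0.])
    # model: x_d = x(1+k1 r^2): the OpenCV radial model
    q=cv2.undistortPoints(np.array([[uv]],float),K,D,None,None,None) if False else cv2.undistortPointsIter(np.array([[uv]],float),K,D,None,None,(3,100,1e-10))
    x,y=q[0,0]; d=R.from_euler('xyz',p["rotation"],degrees=True).as_matrix()@np.array([x,-y,-1.])
    return p["xyz"],d/np.linalg.norm(d)
def onz(p,uv,z):
    o,d=ray(p,uv); return o+d*(z-o[2])/d[2]
def tri(rs):
    A=0;b=0
    for o,d in rs:
        M=np.eye(3)-np.outer(d,d); A=A+M; b=b+M@o
    x=np.linalg.solve(A,b); return x,[np.linalg.norm((np.eye(3)-np.outer(d,d))@(x-o)) for o,d in rs]
def proj(p,X):
    r=R.from_euler('xyz',p["rotation"],degrees=True).as_matrix().T@(np.asarray(X,float)-p["xyz"])
    x,y=r[0]/-r[2],-r[1]/-r[2]; s=1+p["k1"]*(x*x+y*y)
    K=p["intrinsics"]; return K[0,0]*x*s+K[0,2],K[1,1]*y*s+K[1,2]
def crop(im,c,h,k,f):
    x,y=c; a=im[max(0,y-h):y+h,max(0,x-h):x+h]; cv2.imwrite(f,cv2.resize(a,None,fx=k,fy=k,interpolation=cv2.INTER_CUBIC))
E
python3 - <<'E'
from h import *
S,D,W=[cv2.imread(f"pics/{n}0.png") for n in("scene","side","wrist")]
a=[]
for im,c in((S,(195,210)),(D,(227,190)),(S,(291,218)),(D,(296,226)),(W,(222,226))):
    x,y=c;h=45 if im is not W else 75
    a.append(cv2.resize(im[y-h:y+h,x-h:x+h],(260,260),interpolation=cv2.INTER_CUBIC))
a.append(a[0]*0)
cv2.imwrite("pics/crops.png",np.vstack([np.hstack(a[:3]),np.hstack(a[3:])]))
ps,pd,pw=[bot.camera_params(n) for n in("scene","side","wrist")]
print(tri([ray(ps,(291,215)),ray(pd,(296,222)),ray(pw,(221,231))]), tri([ray(ps,(291,215)),ray(pd,(296,222))]))
print(onz(pw,(221,231),.06))
print("knob",tri([ray(ps,(195,199)),ray(pd,(226,180))]))
E
```

```text
(array([ 0.56250176, -0.04724518,  0.05199358]), [np.float64(0.0011523084681605903), np.float64(0.0015230224427524826), np.float64(0.0009679772110222875)]) (array([ 0.55943038, -0.04964264,  0.05512347]), [np.float64(0.0005529356252288773), np.float64(0.0005529356252287938)])
[ 0.56499971 -0.04432008  0.06      ]
knob (array([0.50018851, 0.17703234, 0.05991912]), [np.float64(0.0018143948618354801), np.float64(0.0018143948618355265)])
```

View pics/crops.png

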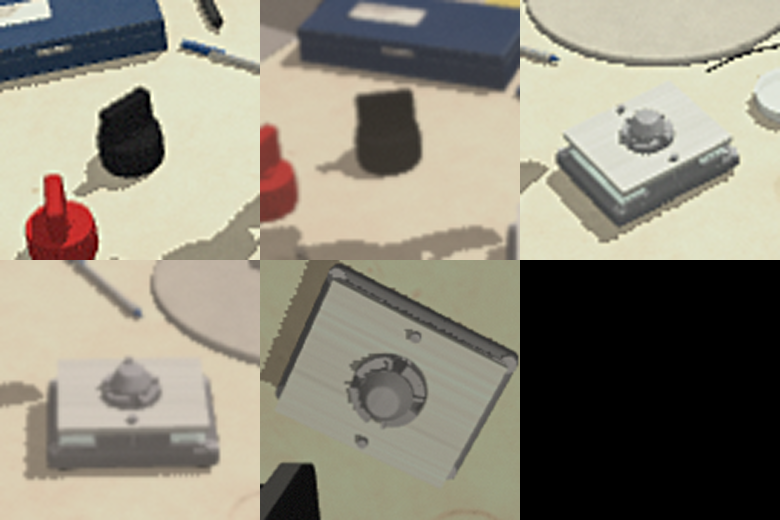

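```bash
cat >> h.py <<'E'
def toolR(s=None):
    s=s or bot.state(); return R.from_euler('xyz',s["tool_rot"],degrees=True)
def rows(dx_world, dyaw=0):
    "shift in tool axes (m) for a world shift"
    s=bot.state(); T=toolR(s); return np.round(T.inv().apply(dx_world),4)
E
python3 - <<'E'
from h import *
print(toolR().as_matrix().round(3)); s=bot.state()
print(rows(np.array([.5,.175,.231])-s["tool_pos"]))
E
```

```text
[[-0.001  1.    -0.   ]
 [ 0.    -0.    -1.   ]
 [-1.    -0.001 -0.   ]]
[-0.     -0.1248 -0.175 ]
```

Request:
{"method": "apply_moves", "body": {
  "commands": [
    [[0, 0, 0, 0, -0.031, -0.044, 85], [0, 0, 0, 0, -0.031, -0.044, 85], [0, 0, 0, 0, -0.031, -0.044, 85], [0, 0, 0, 0, -0.031, -0.044, 85], [0, 0, 0, 0, 0, 0, 85]]
  ]
}}

```text
time: 0.78
tool_pos: [0.497, 0.1802, 0.2295]
tool_rot: [-92.3, 89.8, 177.6]
ft_force: [0.3, 0.0, 0.4]
finger_gap: 0.994
```

```bash
python3 - <<'E'
from h import *
p=bot.camera_params("wrist"); s=bot.state()
im=bot.get_image("wrist")[:,:,::-1]; cv2.imwrite("pics/w1.png",im)
print(s["time"],s["tool_pos"],s["tool_rot"],p["xyz"],p["rotation"])
import pickle; pickle.dump(p,open("w1.pkl","wb"))
E
```

```text
0.775 [0.49697902 0.18021934 0.22951322] [-92.26313193  89.84171623 177.62123267] [0.49731791 0.25365686 0.37292213] [-16.75426554   0.09401803  -0.16589371]
```

View pics/w1.png

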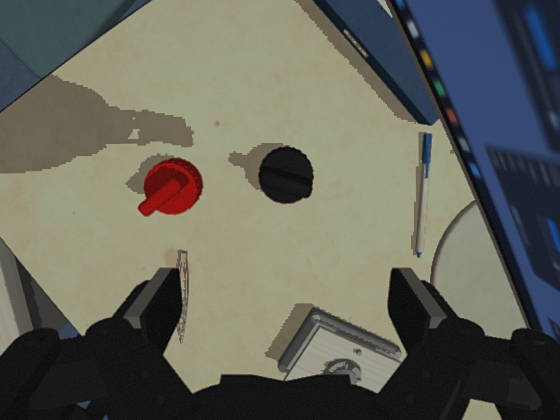

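Knob at (286,176); red look-alike at (172,190), about 110 px away. Close crop with contrast to find the bar.

```bash
python3 - <<'E'
from h import *
im=cv2.imread("pics/w1.png"); c=im[130:220,240:330].astype(float)
c=np.clip(c*4,0,255).astype(np.uint8)
cv2.imwrite("pics/w1c.png",cv2.resize(c,None,fx=6,fy=6,interpolation=cv2.INTER_CUBIC))
E
```

```text
(no output)
```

View pics/w1c.png

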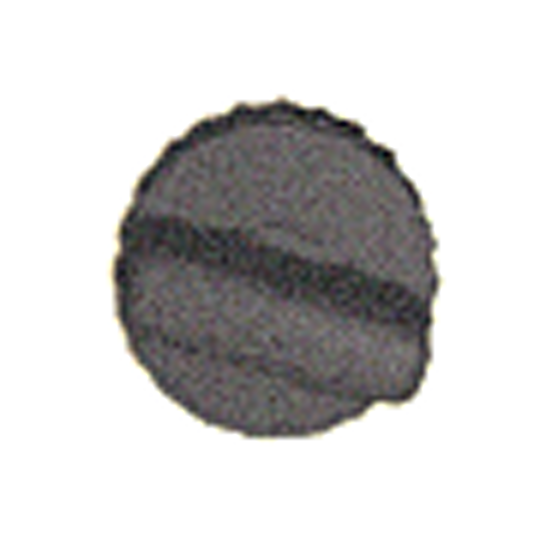

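```bash
python3 - <<'E'
from h import *; import pickle
p=pickle.load(open("w1.pkl","rb"))
f=lambda x,y,z: onz(p,(x/6+240-.4,y/6+130-.4),z)[:2]
a,b,c,d=f(130,258,.064),f(422,325,.064),f(130,330,.064),f(395,402,.064)
for v in(b-a,d-c): print(np.degrees(np.arctan2(v[1],v[0])),np.hypot(*v))
n=np.array([-(b-a)[1],(b-a)[0]])/np.hypot(*(b-a)); print("thick",n@(a-c),n@(b-d)); print("ctr",(a+b+c+d)/4, a,b,c,d)
im=cv2.imread("pics/w1.png")
m=(im.max(2)<45).astype(np.uint8)[130:220,240:330]
cs,_=cv2.findContours(m,0,1); k=max(cs,key=cv2.contourArea); (x,y),r=cv2.minEnclosingCircle(k); print(x+240,y+130,r,cv2.boundingRect(k))
for z in(.03,.02): print(onz(p,(x+240,y+130),z), r/357*(p["xyz"][2]-z))
p2=[bot.camera_params(n) for n in("scene","side")]
print([proj(q,[*((a+b+c+d)/4),.064]) for q in p2])
E
```

```text
-13.319219324101628 0.044035649435631825
-15.786285066483353 0.040791785642674216
thick 0.010555520159730618 0.012311407306673553
ctr [0.49652635 0.18178362] [0.47611373 0.19249094] [0.51896489 0.18234617] [0.47588675 0.18169738] [0.51514    0.17059998]
287.49253845214844 175.06716537475586 29.323959350585938 (19, 17, 54, 56)
[0.49931276 0.18323867 0.03      ] 0.028167603751065168
[0.49937094 0.18118519 0.02      ] 0.028989003172650202
[(np.float64(192.21944428221843), np.float64(198.79644258005823)), (np.float64(223.99747473259993), np.float64(177.33989514921402))]
```

```bash
python3 - <<'E'
from h import *
ps,pd=[bot.camera_params(n) for n in("scene","side")]
L=tri([ray(ps,(150,143)),ray(pd,(219,122))]);Rr=tri([ray(ps,(441,159)),ray(pd,(513,191))])
print(L,Rr)
print(bot.state()["joint_positions"])
E
```

```text
(array([0.55532344, 0.33538819, 0.13665402]), [np.float64(0.0030432236726172187), np.float64(0.0030432236726172027)]) (array([ 0.8352212 , -0.32018619,  0.16096603]), [np.float64(0.03606974006219719), np.float64(0.03606974006219735)])
[1.26214167e+01 2.05282017e+01 1.02748260e+02 2.84336219e-02
 5.68500347e+01 1.27768404e+01]
```

```bash
python3 - <<'E'
from h import *
a=cv2.imread("pics/scene0.png")[110:180,130:460]; b=cv2.imread("pics/side0.png")[90:220,200:530]
cv2.imwrite("pics/mon.png",cv2.resize(np.vstack([a,b]),None,fx=2.4,fy=2.4))
E
```

```text
(no output)
```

View pics/mon.png

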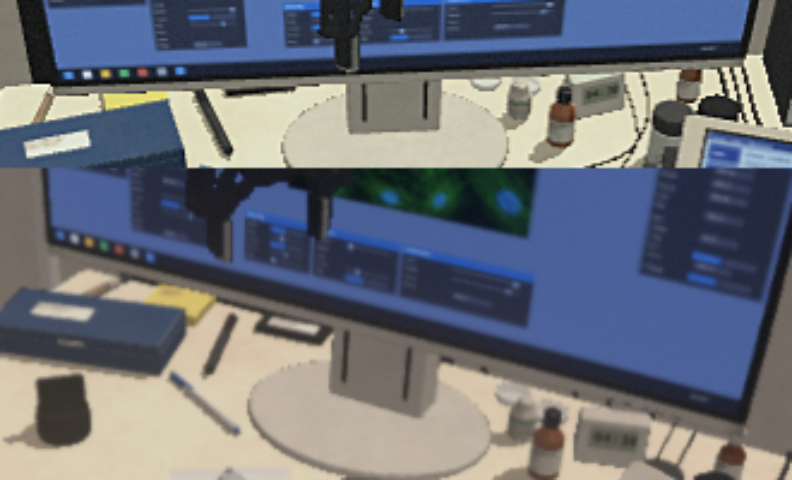

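```bash
python3 - <<'E'
from h import *
ps,pd=[bot.camera_params(n) for n in("scene","side")]
L=tri([ray(ps,(151,145.5)),ray(pd,(220,124))]);Rr=tri([ray(ps,(443,136)),ray(pd,(510,197))])
print(L,Rr)
l,r=L[0][:2],Rr[0][:2]; d=(r-l)/np.hypot(*(r-l)); n=np.array([-d[1],d[0]])
for q in([.498,.182],[.5635,-.046]): print((np.array(q)-l)@n, n)
E
```

```text
(array([0.55675043, 0.33474028, 0.12983159]), [np.float64(0.0019041271789055193), np.float64(0.001904127178905598)]) (array([ 0.88969984, -0.29908103,  0.1488834 ]), [np.float64(0.003481099972512648), np.float64(0.0034810999725124934)])
-0.12304215671031692 [0.88528681 0.46504544]
-0.17108623186067268 [0.88528681 0.46504544]
```

Request:
{"method": "apply_moves", "body": {
  "commands": [
    [[0.174, 0, 0, 0, 0, 0, 85], [0.174, 0, 0, 0, 0, 0, 85], [0.174, 0, 0, 0, 0, 0, 85], [0.174, 0, 0, 0, 0, 0, 85], [0.174, 0, 0, 0, 0, 0, 85], [0.174, 0, 0, 0, 0, 0, 85], [0.174, 0, 0, 0, 0, 0, 85], [0.174, 0, 0, 0, 0, 0, 85]]
  ]
}}

```text
time: 1.82
tool_pos: [0.5041, 0.1717, 0.2281]
tool_rot: [26.3, 89.8, -149.8]
ft_force: [-0.5, 0.7, 0.2]
finger_gap: 0.993
```

Request:
{"method": "apply_moves", "body": {
  "commands": [
    [[0.174, 0, 0, 0.02, 0, 0, 85], [0.174, 0, 0, 0.02, 0, 0, 85], [0, 0, 0, 0.02, 0, 0, 85], [0, 0, 0, 0, 0, 0, 85]]
  ]
}}

```text
time: 2.33
tool_pos: [0.5073, 0.1674, 0.1662]
tool_rot: [67.2, 89.9, -130.8]
ft_force: [0.0, -0.9, -0.5]
finger_gap: 0.996
```

```bash
cat >> h.py <<'E'
def look(name,f):
    p=bot.camera_params(name); im=bot.get_image(name)[:,:,::-1].copy(); cv2.imwrite(f"pics/{f}.png",im)
    import pickle; pickle.dump(p,open(f"{f}.pkl","wb")); return p,im
def pose():
    s=bot.state(); M=toolR(s).as_matrix(); print("t",s["time"],"pos",s["tool_pos"].round(4),"x",M[:,0].round(4),"yaw(y)",np.degrees(np.arctan2(M[1,1],M[0,1])).round(2),"F",s["ft_force"].round(2),"M",s["moment"].round(3),"gap",round(s["finger_gap"]*85.4,1),"j",s["joint_positions"].round(1)); return s
E
python3 - <<'E'
from h import *
pose(); p,im=look("wrist","w2"); print(p["xyz"],p["rotation"])
c=np.clip(im.astype(float)*3,0,255).astype(np.uint8); cv2.imwrite("pics/w2b.png",c)
E
```

```text
t 2.325 pos [0.5073 0.1674 0.1662] x [-0.0016 -0.0018 -1.    ] yaw(y) -107.91 F [ 0.02 -0.87 -0.54] M [ 0.031 -0.007 -0.007] gap 85.0 j [ 1.120e+01  2.540e+01  1.062e+02 -1.000e-01  4.850e+01  1.192e+02]
[0.57686223 0.14557254 0.30952006] [ -16.64741897   -0.17769671 -107.96308672]
```

View pics/w2b.png

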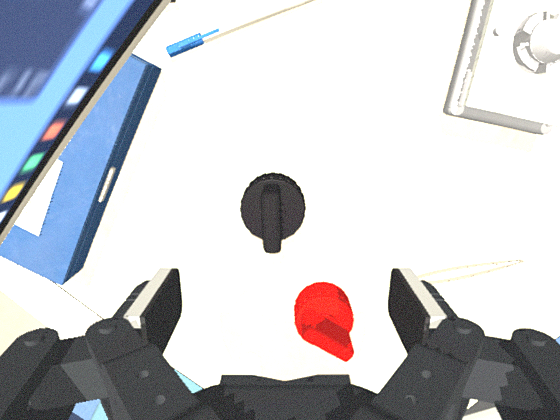

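Bar of the black knob runs (271,185)–(273,250), red one at (323,315), press top right. Zoom to measure.

```bash
python3 - <<'E'
from h import *
im=cv2.imread("pics/w2.png"); c=np.clip(im[165:260,225:320].astype(float)*4.5,0,255).astype(np.uint8)
cv2.imwrite("pics/w2c.png",cv2.resize(c,None,fx=6,fy=6,interpolation=cv2.INTER_CUBIC))
E
```

```text
(no output)
```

View pics/w2c.png

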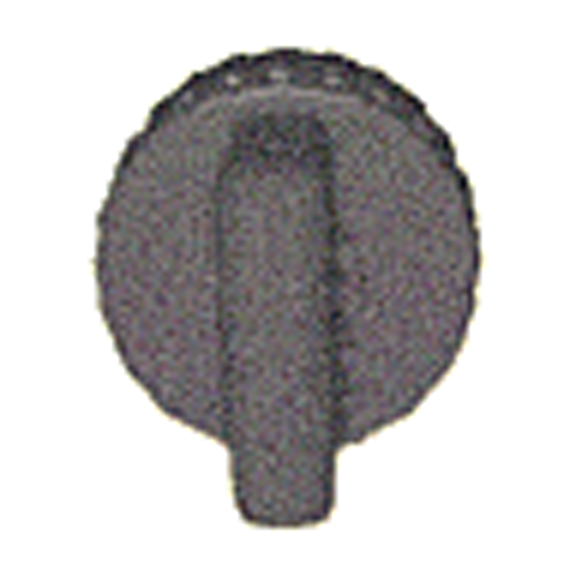

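```bash
python3 - <<'E'
from h import *; import pickle
p=pickle.load(open("w2.pkl","rb"))
f=lambda x,y,z: onz(p,(x/6+225-.4,y/6+165-.4),z)[:2]
a,b=f(273,162,.064),f(285,524,.064); v=a-b; print("bar",np.hypot(*v),np.degrees(np.arctan2(v[1],v[0])),(a+b)/2,"thick",np.hypot(*(f(222,300,.064)-f(330,300,.064))))
# cap top rim z=.03: left/right extremes, top at y~85
l,r=f(98,262,.027),f(478,262,.027); print("cap dia",np.hypot(*(l-r)),(l+r)/2)
print("cap top far rim",f(290,88,.03))
im=cv2.imread("pics/w2.png")
s=bot.state(); T=toolR(s)
for tgt in ([*((a+b)/2),.1],):
    print(T.inv().apply(np.array([*tgt[:2],.1])-s["tool_pos"]))
E
```

```text
bar 0.04630105338355773 -16.800302438565105 [0.4988342  0.18039951] thick 0.012975002303880373
cap dia 0.052277047455587505 [0.49851701 0.18052024]
cap top far rim [0.52216486 0.17222234]
[ 0.06698711 -0.00957539  0.01241738]
```

Request:
{"method": "apply_moves", "body": {
  "commands": [
    [[-0.018, 0, 0, 0.02, -0.005, 0.006, 85], [0, 0, 0, 0.03, -0.005, 0.006, 85], [0, 0, 0, 0.015, 0, 0, 85], [0, 0, 0, 0, 0, 0, 85]]
  ]
}}

```text
time: 2.88
tool_pos: [0.5027, 0.1798, 0.104]
tool_rot: [-166.5, 89.6, -3.3]
ft_force: [-0.2, 0.5, -0.4]
finger_gap: 0.997
```

```bash
python3 - <<'E'
from h import *
s=pose(); print(rows(np.array([.4987,.1805,.035])-s["tool_pos"]))
E
```

```text
t 2.875 pos [0.5027 0.1798 0.104 ] x [ 6.2e-03 -4.0e-04 -1.0e+00] yaw(y) -106.84 F [-0.2   0.46 -0.43] M [-0.03  -0.008  0.02 ] gap 85.2 j [ 12.6  30.5 109.6  -0.2  39.5 119.6]
[0.069  0.0006 0.0045]
```

```bash
cat >> h.py <<'E'
def plan(xyz,yaw,n=1):
    "total turn (units of 60 deg) and shift (m) in tool axes to reach TCP xyz, tool pointing down, tool y at yaw"
    s=pose(); T=toolR(s); c,q=np.cos(np.radians(yaw)),np.sin(np.radians(yaw))
    G=R.from_matrix(np.array([[0,c,q],[0,q,-c],[-1,0,0]]))
    G=R.from_matrix(np.column_stack([[0,0,-1],[c,q,0],np.cross([0,0,-1],[c,q,0])]))
    rv=(T.inv()*G).as_rotvec()/np.radians(60); d=T.inv().apply(np.array(xyz)-s["tool_pos"])
    print("turn",(rv/n).round(4),"shift",(d/n).round(4),"x",n)
E
python3 - <<'E'
from h import *
plan([.4987,.1805,.035],-106.8)
E
```

```text
t 2.875 pos [0.5027 0.1798 0.104 ] x [ 6.2e-03 -4.0e-04 -1.0e+00] yaw(y) -106.84 F [-0.2   0.46 -0.43] M [-0.03  -0.008  0.02 ] gap 85.2 j [ 12.6  30.5 109.6  -0.2  39.5 119.6]
turn [-0.0007 -0.0058  0.0014] shift [0.069  0.0006 0.0045] x 1
```

Request:
{"method": "apply_moves", "body": {
  "commands": [
    [[0, -0.006, 0.002, 0.023, 0, 0.0025, 85], [0, 0, 0, 0.023, 0, 0.002, 85], [0, 0, 0, 0.0, 0, 0, 85]]
  ]
}}

```text
time: 3.25
tool_pos: [0.5014, 0.1808, 0.0606]
tool_rot: [-156.1, 89.7, 7.0]
ft_force: [-0.3, -0.3, 0.5]
finger_gap: 0.996
```

```bash
python3 - <<'E'
from h import *
plan([.4987,.1805,.035],-106.8)
p,im=look("wrist","w3"); cv2.imwrite("pics/w3b.png",np.clip(im.astype(float)*2.5,0,255).astype(np.uint8))
E
```

```text
t 3.25 pos [0.5014 0.1808 0.0606] x [ 5.e-03  6.e-04 -1.e+00] yaw(y) -106.87 F [-0.29 -0.29  0.46] M [-0.064  0.009  0.005] gap 85.0 j [ 1.270e+01  3.450e+01  1.113e+02 -1.000e-01  3.390e+01  1.196e+02]
turn [-0.0012 -0.0044  0.002 ] shift [0.0256 0.0011 0.0027] x 1
```

View pics/w3b.png

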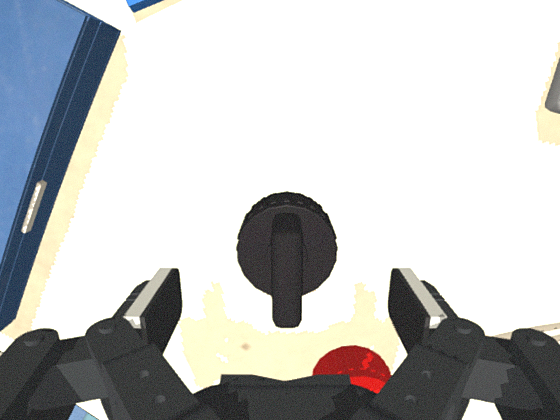

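Request:
{"method": "apply_moves", "body": {
  "commands": [
    [[-0.001, -0.004, 0.002, 0.018, 0.001, 0.003, 85], [0, 0, 0, 0.008, 0, 0, 85], [0, 0, 0, 0, 0, 0, 85]]
  ]
}}

```text
time: 3.68
tool_pos: [0.5, 0.1808, 0.0358]
tool_rot: [-153.2, 89.7, 9.9]
ft_force: [-0.0, -0.7, 0.7]
finger_gap: 0.996
```

```bash
python3 - <<'E'
from h import *
plan([.4987,.1805,.036],-106.8)
E
```

```text
t 3.675 pos [0.5    0.1808 0.0358] x [ 4.9e-03  9.0e-04 -1.0e+00] yaw(y) -106.82 F [-0.02 -0.71  0.68] M [ 0.021 -0.015 -0.007] gap 85.1 j [ 12.8  36.9 112.2  -0.   30.6 119.6]
turn [-0.0003 -0.0042  0.0021] shift [-0.0002  0.0007  0.0012] x 1
```

Request:
{"method": "apply_moves", "body": {
  "commands": [
    [[0, -0.006, 0.003, 0, 0.0007, 0.0015, 85], [0, 0, 0, 0, 0, 0, 85]]
  ]
}}

```text
time: 3.92
tool_pos: [0.4985, 0.1806, 0.0361]
tool_rot: [25.5, 89.9, -171.3]
ft_force: [0.2, 0.2, 0.4]
finger_gap: 0.997
```

Request:
{"method": "apply_moves", "body": {
  "commands": [
    [[0, 0, 0, 0, 0, 0, 5], [0, 0, 0, 0, 0, 0, 5], [0, 0, 0, 0, 0, 0, 5], [0, 0, 0, 0, 0, 0, 5], [0, 0, 0, 0, 0, 0, 5], [0, 0, 0, 0, 0, 0, 5]]
  ],
  "newtons": 60
}}

```text
time: 4.68
tool_pos: [0.4988, 0.1807, 0.0368]
tool_rot: [21.3, 89.9, -175.5]
ft_force: [0.5, 0.0, 0.4]
finger_gap: 0.15
```

```bash
python3 - <<'E'
from h import *
plan([.4987,.1805,.036],-106.8)
p,im=look("wrist","w4"); cv2.imwrite("pics/w4b.png",np.clip(im.astype(float)*2.5,0,255).astype(np.uint8))
E
```

```text
t 4.675 pos [0.4988 0.1807 0.0368] x [-1.e-03 -1.e-04 -1.e+00] yaw(y) -106.81 F [0.47 0.03 0.38] M [ 0.013  0.033 -0.019] gap 12.8 j [ 12.8  36.8 112.1   0.   31.1 119.6]
turn [-0.0002  0.0009 -0.0004] shift [0.0008 0.0002 0.    ] x 1
```

View pics/w4b.png

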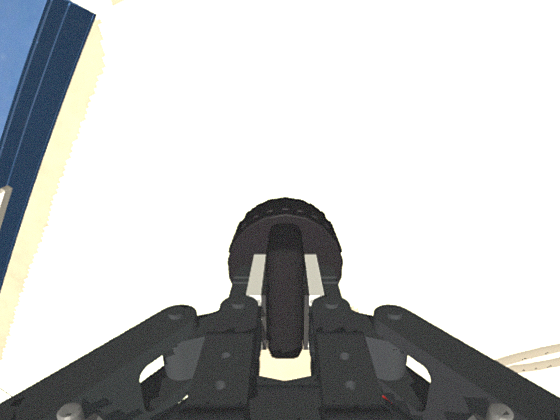

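Request:
{"method": "apply_moves", "body": {
  "commands": [
    [[0, 0, 0, -0.02, 0, 0, 5], [0, 0, 0, -0.05, 0, 0, 5], [0, 0, 0, -0.05, 0, 0, 5], [0, 0, 0, -0.05, 0, 0, 5], [0, 0, 0, 0, 0.05, -0.015, 5], [0, 0, 0, 0, 0.05, -0.015, 5], [0, 0, 0, 0, 0.05, -0.015, 5], [0, 0, 0, 0, 0.05, -0.015, 5]]
  ]
}}

```text
time: 5.72
tool_pos: [0.4981, -0.0309, 0.2117]
tool_rot: [43.9, 89.8, -152.6]
ft_force: [0.7, 0.9, -1.1]
finger_gap: 0.154
```

Request:
{"method": "apply_moves", "body": {
  "commands": [
    [[0, 0, 0, 0, 0, 0, 5], [0, 0, 0, 0, 0, 0, 5]]
  ]
}}

```text
time: 5.98
tool_pos: [0.4976, -0.0336, 0.2114]
tool_rot: [37.2, 89.8, -159.5]
ft_force: [0.8, -0.1, -1.4]
finger_gap: 0.153
```

```bash
python3 - <<'E'
from h import *
plan([.493,-.025,.2],-106.8)
p,im=look("wrist","w5"); print(p["xyz"],proj(p,[.563,-.046,.06]))
E
```

```text
t 5.975 pos [ 0.4976 -0.0336  0.2114] x [-0.0032 -0.0012 -1.    ] yaw(y) -106.71 F [ 0.84 -0.05 -1.45] M [ 0.022 -0.001 -0.001] gap 13.1 j [-1.14e+01  1.94e+01  1.08e+02 -1.00e-01  5.28e+01  9.54e+01]
turn [ 0.0015  0.0026 -0.002 ] shift [ 0.0114 -0.007   0.0069] x 1
[ 0.56789227 -0.05413583  0.3546547 ] (np.float64(275.5471308627618), np.float64(109.37217542807772))
```

View pics/w5.png

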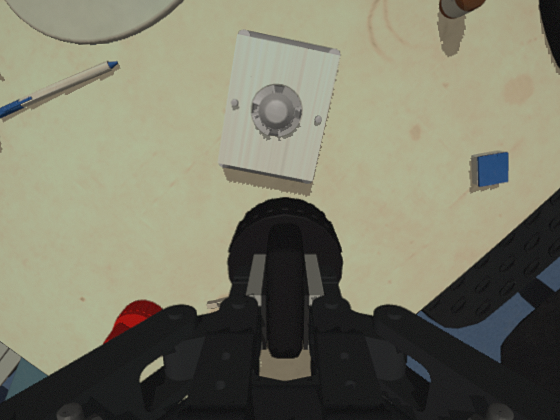

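```bash
python3 - <<'E'
from h import *
im=cv2.imread("pics/w5.png")
cv2.imwrite("pics/w5c.png",cv2.resize(im[70:150,236:316],None,fx=7,fy=7,interpolation=cv2.INTER_CUBIC))
E
```

```text
(no output)
```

View pics/w5c.png

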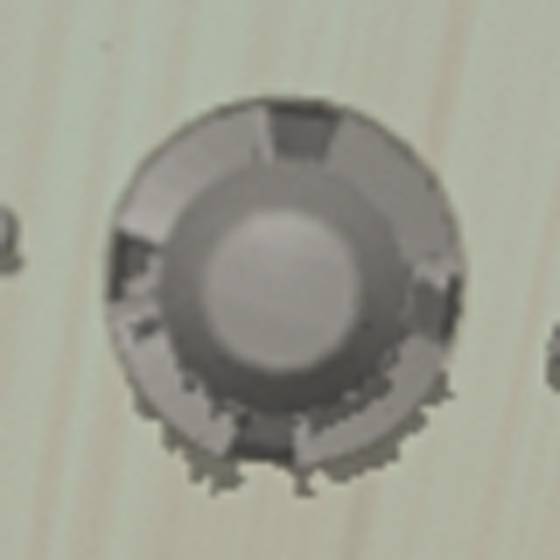

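```bash
python3 - <<'E'
from h import *; import pickle
p=pickle.load(open("w5.pkl","rb"))
f=lambda x,y,z: onz(p,(x/7+236-.43,y/7+70-.43),z)
print("tip",f(282,290,.06)[:2],"ring",f(285,284,.053)[:2])
im=cv2.imread("pics/w5.png").copy()
cv2.imwrite("pics/w5d.png",cv2.resize(im[10:210,190:370],None,fx=3,fy=3,interpolation=cv2.INTER_CUBIC))
E
```

```text
tip [ 0.5617171  -0.04586283] ring [ 0.56212295 -0.04620326]
```

View pics/w5d.png

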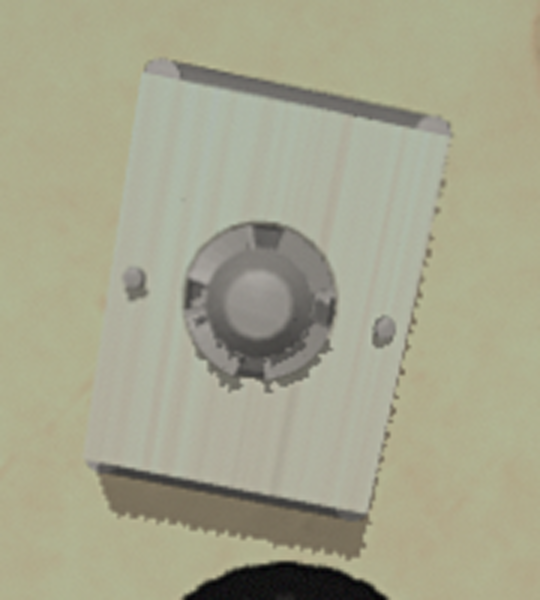

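```bash
python3 - <<'E'
from h import *; import pickle
p=pickle.load(open("w5.pkl","rb"))
f=lambda x,y,z: onz(p,(x/3+190-.33,y/3+10-.33),z)[:2]
c=[f(*q,.04) for q in((143,73),(448,135),(367,516),(88,464))]
print(np.mean(c,0),[np.hypot(*(c[i]-c[i-1])).round(4) for i in range(4)], (f(134,279,.043)+f(384,327,.043))/2)
plan([.5622,-.046,.125],-45,6)
E
```

```text
[ 0.56098912 -0.04589129] [np.float64(0.1093), np.float64(0.0849), np.float64(0.1093), np.float64(0.0845)] [ 0.56157473 -0.04577351]
t 6.025 pos [ 0.4977 -0.0334  0.2114] x [-0.0032 -0.0013 -1.    ] yaw(y) -106.67 F [-0.58 -0.31 -0.42] M [-0.015 -0.017 -0.016] gap 13.0 j [-1.14e+01  1.94e+01  1.08e+02 -1.00e-01  5.28e+01  9.54e+01]
turn [-1.713e-01  6.000e-04 -1.000e-04] shift [ 0.0144 -0.0011 -0.0109] x 6
```

Request:
{"method": "apply_moves", "body": {
  "commands": [
    [[-0.171, 0, 0, 0, -0.001, -0.011, 5], [-0.171, 0, 0, 0, -0.001, -0.011, 5], [-0.171, 0, 0, 0, -0.001, -0.011, 5], [-0.171, 0, 0, 0.01, -0.001, -0.011, 5], [-0.171, 0, 0, 0.02, -0.001, -0.011, 5], [-0.171, 0, 0, 0.02, -0.001, -0.011, 5], [0, 0, 0, 0, 0, 0, 5]]
  ]
}}

```text
time: 6.9
tool_pos: [0.5598, -0.0072, 0.1597]
tool_rot: [-37.2, 89.8, -169.7]
ft_force: [-1.0, -0.0, -0.9]
finger_gap: 0.15
```

```bash
python3 - <<'E'
from h import *
plan([.5617,-.046,.115],-45)
E
```

```text
t 6.9 pos [ 0.5598 -0.0072  0.1597] x [-4.1e-03 -7.0e-04 -1.0e+00] yaw(y) -42.53 F [-0.98 -0.   -0.85] M [-0.046  0.006  0.009] gap 12.8 j [-7.500e+00  2.780e+01  1.029e+02 -1.000e-01  4.950e+01  3.510e+01]
turn [0.0412 0.0032 0.0024] shift [0.0447 0.0277 0.0272] x 1
```

Request:
{"method": "apply_moves", "body": {
  "commands": [
    [[0.041, 0.003, 0.002, 0.015, 0.014, 0.014, 5], [0, 0, 0, 0.015, 0.014, 0.014, 5], [0, 0, 0, 0.01, 0, 0, 5], [0, 0, 0, 0, 0, 0, 5]]
  ]
}}

```text
time: 7.4
tool_pos: [0.5602, -0.0496, 0.1185]
tool_rot: [121.6, 90.0, -14.0]
ft_force: [-0.7, -0.8, -1.3]
finger_gap: 0.15
```

```bash
python3 - <<'E'
from h import *
plan([.5617,-.046,.115],-45)
p,im=look("wrist","w6"); 
ps,a=look("scene","s6"); pd,b=look("side","d6")
c=[cv2.resize(a[170:260,240:340],None,fx=4,fy=4,interpolation=cv2.INTER_CUBIC),cv2.resize(b[170:260,246:346],None,fx=4,fy=4,interpolation=cv2.INTER_CUBIC)]
cv2.imwrite("pics/sd6.png",np.clip(np.hstack(c).astype(float)*1.5,0,255).astype(np.uint8))
E
```

```text
t 7.4 pos [ 0.5602 -0.0496  0.1185] x [ 7.e-04 -2.e-04 -1.e+00] yaw(y) -45.62 F [-0.71 -0.85 -1.3 ] M [-0.031 -0.011  0.008] gap 12.8 j [-11.8  31.1 104.8  -0.   44.   33.8]
turn [-0.0103 -0.0004 -0.0006] shift [ 0.0035 -0.0015 -0.0036] x 1
```

View pics/sd6.png

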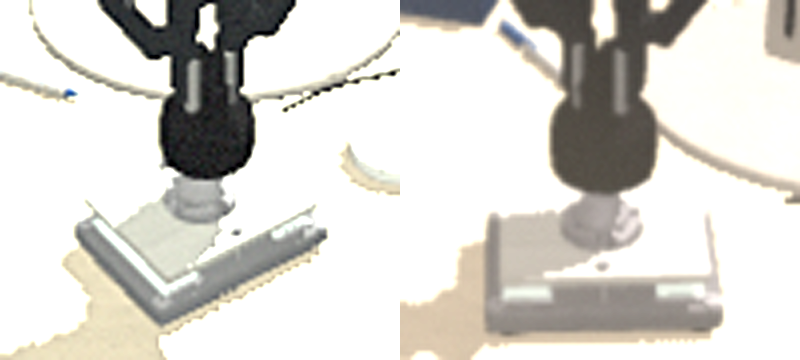

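Request:
{"method": "apply_moves", "body": {
  "commands": [
    [[-0.01, 0, 0, 0.003, -0.0015, -0.004, 5], [0, 0, 0, 0, 0, 0, 5]]
  ]
}}

```text
time: 7.8
tool_pos: [0.563, -0.0445, 0.1171]
tool_rot: [123.5, 89.8, -11.3]
ft_force: [-0.0, 0.4, -1.9]
finger_gap: 0.153
```

```bash
python3 - <<'E'
from h import *
plan([.5617,-.046,.09],-45)
E
```

```text
t 7.8 pos [ 0.563  -0.0445  0.1171] x [ 3.8e-03 -8.0e-04 -1.0e+00] yaw(y) -44.86 F [-0.04  0.4  -1.9 ] M [-0.032  0.001 -0.008] gap 13.1 j [-11.2  31.4 104.6  -0.   43.8  33.6]
turn [ 0.0024 -0.0021 -0.0031] shift [0.0271 0.     0.002 ] x 1
```

Request:
{"method": "apply_moves", "body": {
  "commands": [
    [[0.002, -0.002, -0.003, 0.01, 0, 0.0015, 5], [0, 0, 0, 0.01, 0, 0, 5], [0, 0, 0, 0, 0, 0, 5], [0, 0, 0, 0, 0, 0, 5]]
  ]
}}

```text
time: 8.3
tool_pos: [0.5618, -0.0453, 0.0953]
tool_rot: [-54.6, 90.0, 170.4]
ft_force: [0.0, -0.1, -0.7]
finger_gap: 0.148
```

```bash
python3 - <<'E'
from h import *
plan([.5617,-.046,.09],-45)
E
```

```text
t 8.3 pos [ 0.5618 -0.0453  0.0953] x [-8.e-04  1.e-04 -1.e+00] yaw(y) -44.96 F [ 0.05 -0.1  -0.66] M [-0.03  -0.018 -0.025] gap 12.7 j [-11.3  33.2 105.5  -0.   41.3  33.6]
turn [0.0007 0.0004 0.0006] shift [0.0053 0.0005 0.0005] x 1
```

Request:
{"method": "apply_moves", "body": {
  "commands": [
    [[0, 0, 0, 0.004, 0.0005, 0.0005, 5], [0, 0, 0, 0.003, 0, 0, 5], [0, 0, 0, 0.002, 0, 0, 5], [0, 0, 0, 0, 0, 0, 5]]
  ]
}}

```text
time: 8.8
tool_pos: [0.5619, -0.0462, 0.086]
tool_rot: [-47.4, 90.0, 177.6]
ft_force: [0.4, 0.3, -0.8]
finger_gap: 0.152
```

```bash
python3 - <<'E'
from h import *
plan([.5617,-.046,.084],-45)
E
```

```text
t 8.8 pos [ 0.5619 -0.0462  0.086 ] x [-2.e-04  0.e+00 -1.e+00] yaw(y) -44.96 F [ 0.39  0.26 -0.83] M [-0.003  0.026 -0.03 ] gap 13.0 j [-11.4  34.  105.9  -0.   40.1  33.6]
turn [0.0006 0.0001 0.0001] shift [ 0.002  -0.0003  0.    ] x 1
```

Request:
{"method": "apply_moves", "body": {
  "commands": [
    [[0, 0, 0, 0.0015, 0, 0, 5], [0, 0, 0, 0.001, 0, 0, 5]]
  ]
}}

```text
time: 9.05
tool_pos: [0.5622, -0.0461, 0.0836]
tool_rot: [131.6, 90.0, -3.4]
ft_force: [0.7, 1.4, -0.9]
finger_gap: 0.147
```

Request:
{"method": "apply_moves", "body": {
  "commands": [
    [[0, 0, 0, 0.001, 0, 0, 5], [0, 0, 0, 0.0005, 0, 0, 5]]
  ]
}}

```text
time: 9.3
tool_pos: [0.5624, -0.0461, 0.083]
tool_rot: [128.8, 89.9, -6.1]
ft_force: [-1.8, 0.4, 8.0]
finger_gap: 0.154
```

Request:
{"method": "apply_moves", "body": {
  "commands": [
    [[-0.03, 0, 0, -0.0002, 0, 0, 5], [-0.03, 0, 0, 0, 0, 0, 5]]
  ]
}}

```text
time: 9.55
tool_pos: [0.5624, -0.046, 0.0836]
tool_rot: [130.3, 89.9, -0.9]
ft_force: [0.3, 1.6, -0.1]
finger_gap: 0.153
```

```bash
python3 - <<'E'
from h import *
plan([.5617,-.046,.083],-45)
E
```

```text
t 9.55 pos [ 0.5624 -0.046   0.0836] x [ 0.0018 -0.     -1.    ] yaw(y) -41.21 F [ 0.35  1.62 -0.13] M [ 0.259  0.095 -0.027] gap 13.0 j [-11.4  34.2 106.    0.   39.7  29.8]
turn [ 0.0632 -0.0011 -0.0012] shift [ 0.0006 -0.0005  0.0005] x 1
```

Request:
{"method": "apply_moves", "body": {
  "commands": [
    [[-0.04, 0, 0, 0.0005, 0, 0, 5], [-0.04, 0, 0, 0.0003, 0, 0, 5]]
  ]
}}

```text
time: 9.8
tool_pos: [0.5627, -0.046, 0.0833]
tool_rot: [122.1, 89.8, -4.1]
ft_force: [-1.4, -0.5, 4.8]
finger_gap: 0.149
```

```bash
python3 - <<'E'
from h import *
plan([.5620,-.046,.083],-45)
E
```

```text
t 9.8 pos [ 0.5627 -0.046   0.0833] x [ 2.7e-03 -2.0e-04 -1.0e+00] yaw(y) -36.14 F [-1.41 -0.54  4.79] M [-0.024  0.131 -0.085] gap 12.7 j [-11.4  34.2 106.    0.   39.6  24.7]
turn [ 0.1476 -0.0015 -0.0021] shift [ 0.0003 -0.0006  0.0004] x 1
```

Request:
{"method": "apply_moves", "body": {
  "commands": [
    [[-0.04, -0.001, -0.002, 0.0003, -0.0003, 0.0002, 5], [-0.04, 0, 0, 0.0003, -0.0002, 0.0002, 5]]
  ]
}}

```text
time: 10.05
tool_pos: [0.5626, -0.0461, 0.0832]
tool_rot: [118.8, 89.9, -2.3]
ft_force: [-0.7, 0.2, 1.6]
finger_gap: 0.155
```

```bash
python3 - <<'E'
from h import *
plan([.5620,-.046,.083],-45)
E
```

```text
t 10.05 pos [ 0.5626 -0.0461  0.0832] x [ 1.9e-03 -1.0e-04 -1.0e+00] yaw(y) -31.07 F [-0.66  0.16  1.56] M [ 0.327 -0.008 -0.043] gap 13.3 j [-11.4  34.2 106.    0.   39.7  19.6]
turn [ 0.2322 -0.0011 -0.0015] shift [ 0.0002 -0.0006  0.0002] x 1
```

Request:
{"method": "apply_moves", "body": {
  "commands": [
    [[-0.03, 0, 0, 0.0006, -0.0002, 0.0003, 5], [-0.03, 0, 0, 0.0005, 0, 0, 5]]
  ]
}}

```text
time: 10.3
tool_pos: [0.5625, -0.0461, 0.0823]
tool_rot: [119.1, 89.9, 1.8]
ft_force: [-0.2, 2.1, 2.1]
finger_gap: 0.152
```

```bash
python3 - <<'E'
from h import *
plan([.5620,-.046,.083],-45)
E
```

```text
t 10.3 pos [ 0.5625 -0.0461  0.0823] x [ 2.6e-03  1.0e-04 -1.0e+00] yaw(y) -27.24 F [-0.24  2.13  2.06] M [ 0.491 -0.004  0.021] gap 13.0 j [-1.14e+01  3.43e+01  1.06e+02  1.00e-01  3.95e+01  1.58e+01]
turn [ 0.296  -0.0015 -0.002 ] shift [-0.0007 -0.0005  0.0001] x 1
```

Request:
{"method": "apply_moves", "body": {
  "commands": [
    [[-0.015, 0, 0, 0.0008, 0, 0, 5], [-0.01, 0, 0, 0.0008, 0, 0, 5]]
  ]
}}

```text
time: 10.55
tool_pos: [0.5622, -0.0459, 0.0805]
tool_rot: [127.1, 89.9, 11.5]
ft_force: [-0.1, 3.1, 2.4]
finger_gap: 0.151
```

```bash
python3 - <<'E'
from h import *
plan([.5620,-.046,.083],-45)
E
```

```text
t 10.55 pos [ 0.5622 -0.0459  0.0805] x [ 1.8e-03  4.0e-04 -1.0e+00] yaw(y) -25.61 F [-0.07  3.09  2.41] M [0.53  0.041 0.062] gap 12.9 j [-1.140e+01  3.450e+01  1.061e+02  1.000e-01  3.930e+01  1.420e+01]
turn [ 0.3232 -0.0013 -0.0012] shift [-0.0025 -0.0001  0.0002] x 1
```

Request:
{"method": "apply_moves", "body": {
  "commands": [
    [[0, 0, 0, 0.001, -0.0002, -0.0005, 5], [0, 0, 0, 0.001, 0, -0.0003, 5]]
  ]
}}

```text
time: 10.8
tool_pos: [0.5622, -0.0451, 0.078]
tool_rot: [128.2, 89.9, 12.6]
ft_force: [0.2, 1.9, 0.4]
finger_gap: 0.151
```

```bash
python3 - <<'E'
from h import *
plan([.5620,-.046,.083],-45)
E
```

```text
t 10.8 pos [ 0.5622 -0.0451  0.078 ] x [ 1.2e-03  3.0e-04 -1.0e+00] yaw(y) -25.61 F [0.21 1.91 0.42] M [0.172 0.027 0.051] gap 12.9 j [-11.3  34.7 106.2   0.   39.1  14.3]
turn [ 0.3231 -0.0009 -0.0008] shift [-0.005   0.0002  0.0009] x 1
```

Request:
{"method": "apply_moves", "body": {
  "commands": [
    [[0, 0, 0, 0.001, 0, -0.0002, 5], [0, 0, 0, 0.0008, 0, -0.0001, 5]]
  ]
}}

```text
time: 11.05
tool_pos: [0.5622, -0.045, 0.0758]
tool_rot: [123.2, 90.0, 7.6]
ft_force: [-0.8, 0.5, -0.1]
finger_gap: 0.151
```

```bash
python3 - <<'E'
from h import *
plan([.5620,-.046,.083],-45)
E
```

```text
t 11.05 pos [ 0.5622 -0.045   0.0758] x [ 8.e-04  1.e-04 -1.e+00] yaw(y) -25.63 F [-0.77  0.5  -0.11] M [ 0.063  0.078 -0.002] gap 12.9 j [-11.3  34.9 106.2   0.   38.8  14.3]
turn [ 0.3229 -0.0005 -0.0006] shift [-0.0072  0.0002  0.001 ] x 1
```

Request:
{"method": "apply_moves", "body": {
  "commands": [
    [[0, 0, 0, 0.0008, 0, 0, 5], [0, 0, 0, 0.0008, 0, 0, 5]]
  ]
}}

```text
time: 11.3
tool_pos: [0.5623, -0.0451, 0.0741]
tool_rot: [121.9, 90.0, 6.2]
ft_force: [-0.1, 1.6, 1.3]
finger_gap: 0.153
```

```bash
python3 - <<'E'
from h import *
plan([.5620,-.046,.083],-45)
pd,b=look("side","d7"); cv2.imwrite("pics/d7c.png",cv2.resize(b[170:260,246:346],None,fx=5,fy=5,interpolation=cv2.INTER_CUBIC))
E
```

```text
t 11.3 pos [ 0.5623 -0.0451  0.0741] x [ 8.e-04  1.e-04 -1.e+00] yaw(y) -25.64 F [-0.14  1.61  1.31] M [ 0.106  0.129 -0.016] gap 13.1 j [-11.3  35.  106.3   0.   38.6  14.3]
turn [ 0.3227 -0.0005 -0.0006] shift [-0.0089  0.0002  0.0009] x 1
```

View pics/d7c.png

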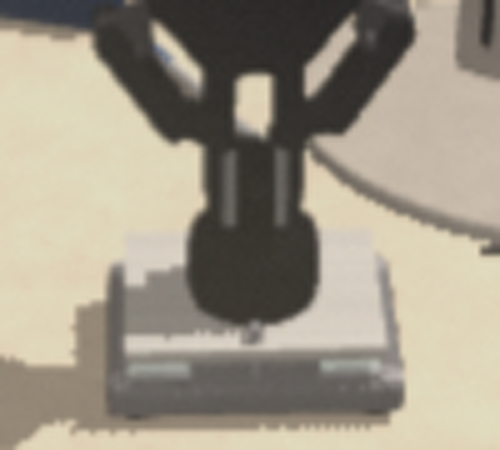

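Request:
{"method": "apply_moves", "body": {
  "commands": [
    [[0, 0, 0, 0.0008, 0, 0, 5], [0.04, 0, 0, 0.0005, 0, 0, 5], [0.04, 0, 0, 0.0003, 0, 0, 5]]
  ]
}}

```text
time: 11.72
tool_pos: [0.5627, -0.0454, 0.0728]
tool_rot: [104.7, 89.9, -15.8]
ft_force: [-0.7, -0.5, 1.9]
finger_gap: 0.155
```

```bash
python3 - <<'E'
from h import *
plan([.5620,-.0455,.083],-45)
E
```

```text
t 11.725 pos [ 0.5627 -0.0454  0.0728] x [ 2.1e-03 -6.0e-04 -1.0e+00] yaw(y) -30.54 F [-0.71 -0.54  1.92] M [-0.173  0.153 -0.013] gap 13.3 j [-11.3  35.2 106.3  -0.   38.4  19.2]
turn [ 0.241  -0.0008 -0.002 ] shift [-0.0102 -0.0006  0.0004] x 1
```

Request:
{"method": "apply_moves", "body": {
  "commands": [
    [[0.05, 0, -0.002, 0.0002, -0.0002, 0.0002, 5], [0.05, 0, 0, 0.0002, 0, 0, 5]]
  ]
}}

```text
time: 11.98
tool_pos: [0.5628, -0.0459, 0.0727]
tool_rot: [123.0, 89.9, -3.7]
ft_force: [-1.9, 0.9, 2.1]
finger_gap: 0.156
```

```bash
python3 - <<'E'
from h import *
plan([.5620,-.0455,.083],-45)
E
```

```text
t 11.975 pos [ 0.5628 -0.0459  0.0727] x [ 1.4e-03 -1.0e-04 -1.0e+00] yaw(y) -36.72 F [-1.91  0.86  2.11] M [-0.005  0.299  0.068] gap 13.3 j [-11.4  35.2 106.3   0.   38.5  25.3]
turn [ 0.1381 -0.0008 -0.0011] shift [-0.0103 -0.0009  0.0002] x 1
```

Request:
{"method": "apply_moves", "body": {
  "commands": [
    [[0.06, 0, -0.001, 0.0002, -0.0004, 0.0003, 5], [0.06, 0, 0, 0.0003, -0.0002, 0, 5]]
  ]
}}

```text
time: 12.22
tool_pos: [0.5626, -0.0461, 0.0726]
tool_rot: [132.5, 89.9, -1.7]
ft_force: [0.1, 0.5, 1.5]
finger_gap: 0.15
```

```bash
python3 - <<'E'
from h import *
plan([.5620,-.0455,.083],-45)
E
```

```text
t 12.225 pos [ 0.5626 -0.0461  0.0726] x [ 1.9e-03 -1.0e-04 -1.0e+00] yaw(y) -44.14 F [0.11 0.48 1.55] M [-0.156  0.169  0.014] gap 12.8 j [-11.4  35.2 106.3   0.   38.4  32.7]
turn [ 0.0144 -0.0012 -0.0013] shift [-0.0104 -0.0008  0.    ] x 1
```

Request:
{"method": "apply_moves", "body": {
  "commands": [
    [[0.06, -0.001, -0.001, 0.0003, -0.0003, 0, 5], [0.06, 0, 0, 0.0003, -0.0001, 0, 5]]
  ]
}}

```text
time: 12.48
tool_pos: [0.5627, -0.0461, 0.0723]
tool_rot: [116.5, 89.9, -25.0]
ft_force: [-0.9, 0.6, 1.8]
finger_gap: 0.148
```

```bash
python3 - <<'E'
from h import *
plan([.5620,-.0455,.083],-90)
E
```

```text
t 12.475 pos [ 0.5627 -0.0461  0.0723] x [ 1.4e-03 -6.0e-04 -1.0e+00] yaw(y) -51.56 F [-0.91  0.56  1.85] M [-0.01   0.26  -0.008] gap 12.6 j [-11.4  35.2 106.3  -0.   38.4  40.2]
turn [ 0.6406 -0.0011 -0.001 ] shift [-0.0107 -0.0009  0.0001] x 1
```

Request:
{"method": "apply_moves", "body": {
  "commands": [
    [[0.06, -0.001, -0.001, 0.0003, -0.0002, 0, 5], [0.06, 0, 0, 0.0003, -0.0001, 0, 5], [0.06, 0, 0, 0.0003, -0.0001, 0, 5]]
  ]
}}

```text
time: 12.85
tool_pos: [0.5629, -0.0462, 0.0719]
tool_rot: [108.7, 89.9, -44.0]
ft_force: [-1.3, -0.2, 2.8]
finger_gap: 0.151
```

```bash
python3 - <<'E'
from h import *
plan([.5620,-.0455,.083],-90)
E
```

```text
t 12.85 pos [ 0.5629 -0.0462  0.0719] x [ 0.0011 -0.0011 -1.    ] yaw(y) -62.71 F [-1.26 -0.19  2.84] M [0.006 0.274 0.049] gap 12.9 j [-1.140e+01  3.530e+01  1.063e+02 -1.000e-01  3.840e+01  5.140e+01]
turn [ 0.4548 -0.0008 -0.0013] shift [-0.0111 -0.001   0.0004] x 1
```

Request:
{"method": "apply_moves", "body": {
  "commands": [
    [[0.06, -0.001, -0.001, 0.0003, -0.0002, 0.0004, 5], [0.06, 0, 0, 0.0003, -0.0001, 0.0002, 5]]
  ]
}}

```text
time: 13.1
tool_pos: [0.5626, -0.0465, 0.0718]
tool_rot: [111.3, 89.9, -48.9]
ft_force: [-1.0, 0.1, 2.8]
finger_gap: 0.155
```

```bash
python3 - <<'E'
from h import *
plan([.5620,-.0455,.083],-90)
E
```

```text
t 13.1 pos [ 0.5626 -0.0465  0.0718] x [ 0.001  -0.0011 -1.    ] yaw(y) -70.14 F [-1.    0.07  2.83] M [0.064 0.284 0.047] gap 13.3 j [-1.140e+01  3.530e+01  1.063e+02 -1.000e-01  3.830e+01  5.880e+01]
turn [ 0.331  -0.0007 -0.0012] shift [-0.0112 -0.0011  0.0002] x 1
```

Request:
{"method": "apply_moves", "body": {
  "commands": [
    [[0.06, -0.001, -0.001, 0.0003, -0.0003, 0.0002, 5], [0.06, 0, 0, 0.0003, -0.0002, 0.0001, 5]]
  ]
}}

```text
time: 13.35
tool_pos: [0.5627, -0.0465, 0.0718]
tool_rot: [123.4, 89.9, -44.2]
ft_force: [-0.6, 0.1, 4.3]
finger_gap: 0.155
```

```bash
python3 - <<'E'
from h import *
plan([.5620,-.0455,.083],-90)
E
```

```text
t 13.35 pos [ 0.5627 -0.0465  0.0718] x [ 0.0012 -0.0012 -1.    ] yaw(y) -77.57 F [-0.55  0.07  4.26] M [-0.053  0.269  0.024] gap 13.3 j [-1.140e+01  3.530e+01  1.063e+02 -1.000e-01  3.830e+01  6.620e+01]
turn [ 0.2072 -0.001  -0.0012] shift [-0.0112 -0.0011  0.0005] x 1
```

Request:
{"method": "apply_moves", "body": {
  "commands": [
    [[0.04, -0.001, -0.001, 0.0003, -0.0003, 0.0003, 5], [0.04, 0, 0, 0.0003, -0.0001, 0.0001, 5]]
  ]
}}

```text
time: 13.6
tool_pos: [0.5627, -0.0466, 0.0718]
tool_rot: [136.9, 89.9, -35.6]
ft_force: [-0.5, -0.0, 3.5]
finger_gap: 0.15
```

```bash
python3 - <<'E'
from h import *
plan([.5620,-.0455,.083],-90)
E
```

```text
t 13.6 pos [ 0.5627 -0.0466  0.0718] x [ 0.0015 -0.0011 -1.    ] yaw(y) -82.54 F [-0.5  -0.01  3.49] M [-0.009  0.331  0.032] gap 12.8 j [-1.140e+01  3.530e+01  1.063e+02 -1.000e-01  3.830e+01  7.120e+01]
turn [ 0.1244 -0.0013 -0.0011] shift [-0.0112 -0.0012  0.0006] x 1
```

Request:
{"method": "apply_moves", "body": {
  "commands": [
    [[0.03, -0.001, -0.001, 0.0002, -0.0003, 0.0003, 5], [0.03, 0, 0, 0.0002, 0, 0, 5]]
  ]
}}

```text
time: 13.85
tool_pos: [0.5627, -0.0466, 0.0718]
tool_rot: [154.4, 89.9, -21.9]
ft_force: [0.1, 1.0, 5.3]
finger_gap: 0.15
```

```bash
python3 - <<'E'
from h import *
plan([.5620,-.0455,.083],-90)
E
```

```text
t 13.85 pos [ 0.5627 -0.0466  0.0718] x [ 1.3e-03 -5.0e-04 -1.0e+00] yaw(y) -86.29 F [0.08 0.95 5.29] M [0.205 0.285 0.048] gap 12.8 j [-11.4  35.3 106.3  -0.   38.3  74.9]
turn [ 0.0618 -0.0012 -0.0005] shift [-0.0112 -0.0011  0.0006] x 1
```

Request:
{"method": "apply_moves", "body": {
  "commands": [
    [[0.03, -0.001, -0.001, 0.0001, -0.0001, 0.0002, 5], [0.03, 0, 0, 0.0001, 0, 0, 5]]
  ]
}}

```text
time: 14.1
tool_pos: [0.5627, -0.0461, 0.0717]
tool_rot: [-130.6, 89.9, 49.3]
ft_force: [-0.3, 3.0, 4.6]
finger_gap: 0.151
```

```bash
python3 - <<'E'
from h import *
plan([.5620,-.0455,.083],-90)
E
```

```text
t 14.1 pos [ 0.5627 -0.0461  0.0717] x [ 7.e-04  8.e-04 -1.e+00] yaw(y) -90.09 F [-0.31  2.95  4.63] M [0.578 0.09  0.371] gap 12.9 j [-1.140e+01  3.530e+01  1.063e+02  1.000e-01  3.840e+01  7.860e+01]
turn [-0.0014 -0.0006  0.0007] shift [-0.0113 -0.0006  0.0007] x 1
```

Request:
{"method": "apply_moves", "body": {
  "commands": [
    [[-0.005, 0, 0, 0, 0, 0, 5], [0, 0, 0, 0, 0, 0, 5]]
  ]
}}

```text
time: 14.35
tool_pos: [0.5627, -0.0461, 0.0718]
tool_rot: [-138.6, 89.9, 41.6]
ft_force: [0.4, 0.2, 3.9]
finger_gap: 0.153
```

```bash
python3 - <<'E'
from h import *
plan([.5620,-.0455,.083],-90)
E
```

```text
t 14.35 pos [ 0.5627 -0.0461  0.0718] x [ 8.e-04  7.e-04 -1.e+00] yaw(y) -89.77 F [0.41 0.23 3.88] M [0.186 0.106 0.195] gap 13.1 j [-1.140e+01  3.530e+01  1.063e+02  1.000e-01  3.840e+01  7.830e+01]
turn [ 0.0038 -0.0007  0.0006] shift [-0.0112 -0.0006  0.0007] x 1
```

Against the stop (moment rose to 0.37, now relaxed to 0.2). Let go and retreat.

Request:
{"method": "apply_moves", "body": {
  "commands": [
    [[0, 0, 0, 0, 0, 0, 20], [0, 0, 0, 0, 0, 0, 30], [0, 0, 0, 0, 0, 0, 45], [0, 0, 0, 0, 0, 0, 60], [0, 0, 0, 0, 0, 0, 70], [0, 0, 0, 0, 0, 0, 70]]
  ]
}}

```text
time: 15.1
tool_pos: [0.5623, -0.0463, 0.0709]
tool_rot: [-50.7, 89.9, 129.5]
ft_force: [-0.2, 1.0, 0.1]
finger_gap: 0.817
```

```bash
python3 - <<'E'
from h import *
pose()
p,im=look("wrist","w8"); cv2.imwrite("pics/w8b.png",np.clip(im.astype(float)*2,0,255).astype(np.uint8))
E
```

```text
t 15.1 pos [ 0.5623 -0.0463  0.0709] x [-7.e-04  8.e-04 -1.e+00] yaw(y) -89.79 F [-0.17  1.03  0.07] M [0.049 0.052 0.028] gap 69.7 j [-1.140e+01  3.540e+01  1.063e+02  1.000e-01  3.840e+01  7.830e+01]
```

View pics/w8b.png

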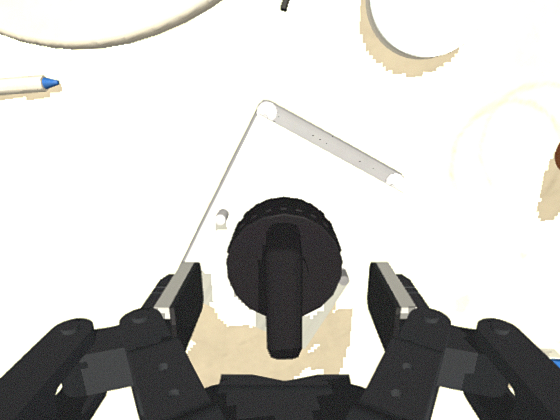

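Request:
{"method": "apply_moves", "body": {
  "commands": [
    [[0, 0, 0, -0.02, 0, 0, 70], [0, 0, 0, -0.04, 0, 0, 70], [0, 0, 0, -0.04, 0, 0, 70], [0, 0, 0, -0.03, 0, 0, 70], [0, 0, 0, 0, 0, 0, 70]]
  ]
}}

```text
time: 15.78
tool_pos: [0.5622, -0.0465, 0.2044]
tool_rot: [-29.3, 89.9, 150.9]
ft_force: [0.4, -0.5, -1.1]
finger_gap: 0.818
```

```bash
python3 - <<'E'
from h import *
pose()
p,im=look("wrist","w9"); ps,a=look("scene","s9"); pd,b=look("side","d9")
z=lambda i,x,y:cv2.resize(np.clip(i[y-45:y+45,x-50:x+50].astype(float)*1.5,0,255).astype(np.uint8),None,fx=4,fy=3.3*4/3.3,interpolation=cv2.INTER_CUBIC)
cv2.imwrite("pics/m9.png",np.hstack([z(a,290,215),z(b,296,215)]))
b0=cv2.imread("pics/side0.png"); cv2.imwrite("pics/m9b.png",np.hstack([z(b0,296,225),z(b,296,225)]))
# bystander check: image differences vs start
for n,i,j in(("scene",cv2.imread("pics/scene0.png"),a),("side",b0,b)):
    d=(cv2.absdiff(i,j).max(2)>60).astype(np.uint8); k,_,st,_=cv2.connectedComponentsWithStats(d); print(n,[tuple(s) for s in st[1:] if s[4]>25])
E
```

```text
t 15.775 pos [ 0.5622 -0.0465  0.2044] x [-0.0019  0.001  -1.    ] yaw(y) -89.8 F [ 0.43 -0.45 -1.15] M [-0.004  0.005 -0.035] gap 69.8 j [-11.5  24.9  99.8   0.   55.4  78.3]
scene [(np.int32(146), np.int32(0), np.int32(18), np.int32(6), np.int32(65)), (np.int32(270), np.int32(0), np.int32(50), np.int32(3), np.int32(125)), (np.int32(305), np.int32(3), np.int32(13), np.int32(12), np.int32(27)), (np.int32(175), np.int32(7), np.int32(11), np.int32(15), np.int32(56)), (np.int32(198), np.int32(19), np.int32(10), np.int32(6), np.int32(32)), (np.int32(204), np.int32(33), np.int32(64), np.int32(38), np.int32(1078)), (np.int32(326), np.int32(36), np.int32(7), np.int32(10), np.int32(50)), (np.int32(73), np.int32(58), np.int32(36), np.int32(239), np.int32(1505)), (np.int32(316), np.int32(59), np.int32(9), np.int32(16), np.int32(80)), (np.int32(269), np.int32(81), np.int32(42), np.int32(33), np.int32(431)), (np.int32(259), np.int32(98), np.int32(14), np.int32(21), np.int32(149)), (np.int32(284), np.int32(105), np.int32(5), np.int32(11), np.int32(30)), (np.int32(280), np.int32(122), np.int32(44)
[... 1995 characters left out ...]
, np.int32(32), np.int32(698)), (np.int32(34), np.int32(183), np.int32(8), np.int32(16), np.int32(83)), (np.int32(30), np.int32(201), np.int32(5), np.int32(18), np.int32(57)), (np.int32(271), np.int32(200), np.int32(39), np.int32(37), np.int32(836)), (np.int32(47), np.int32(224), np.int32(219), np.int32(41), np.int32(2195)), (np.int32(299), np.int32(239), np.int32(24), np.int32(2), np.int32(34)), (np.int32(130), np.int32(247), np.int32(26), np.int32(17), np.int32(256)), (np.int32(140), np.int32(248), np.int32(108), np.int32(39), np.int32(1583)), (np.int32(114), np.int32(258), np.int32(25), np.int32(17), np.int32(290)), (np.int32(82), np.int32(280), np.int32(19), np.int32(17), np.int32(222))]
```

View pics/m9.png

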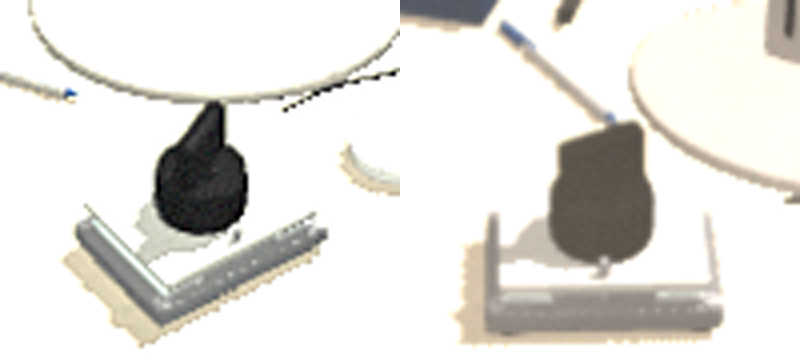

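View pics/m9b.png

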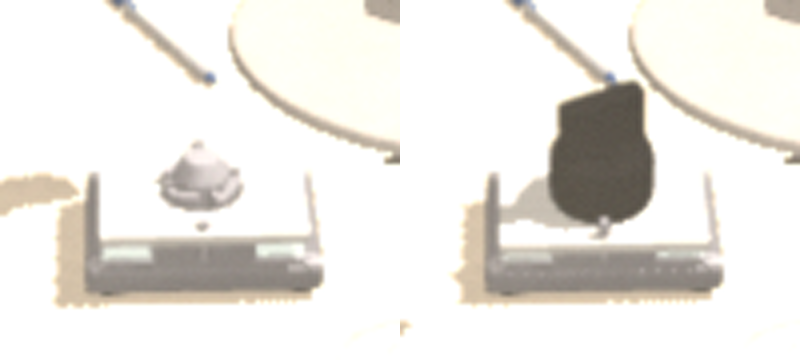

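View pics/w9.png

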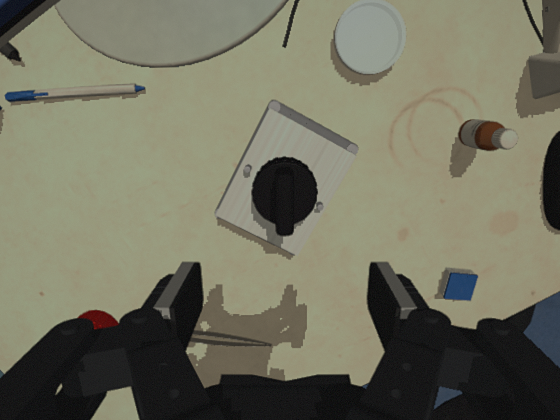

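Knob stands upright on the stud, plate visibly lower, hand off. A subpixel check of the plate's front edge (before/after) tells the travel.

```bash
python3 - <<'E'
from h import *
b0=cv2.imread("pics/side0.png").astype(float).mean(2); b=cv2.imread("pics/d9.png").astype(float).mean(2)
pd=bot.camera_params("side")
# plate corners in world from w5 (z=.04): project
import pickle; p5=pickle.load(open("w5.pkl","rb"))
f=lambda x,y,z: onz(p5,(x/3+190-.33,y/3+10-.33),z)[:2]
c=[f(*q,.04) for q in((143,73),(448,135),(367,516),(88,464))]
for q in c: print(np.round([*q,*proj(pd,[*q,.04]),*proj(pd,[*q,.035])],3))
def edge(im,c0,lo,hi):
    v=im[lo:hi,c0]; g=-(np.diff(v)); g[g<3]=0; k=g.argmax(); w=g[max(0,k-1):k+2]; return lo+.5+ (w*np.arange(max(0,k-1),max(0,k-1)+len(w))).sum()/w.sum()
e0=[edge(b0,c,234,246) for c in range(278,318,4)]; e1=[edge(b,c,234,246) for c in range(278,318,4)]
print(np.round(e0,1),np.round(e1,1))
for x in(285,300): print(x,b0[232:248,x].round(),b[232:248,x].round())
E
```

```text
[ 6.29000e-01 -3.30000e-02  3.19801e+02  2.14864e+02  3.19729e+02
  2.16741e+02]
[ 5.90000e-01 -1.09000e-01  3.23216e+02  2.38580e+02  3.23128e+02
  2.40518e+02]
[ 4.93000e-01 -5.80000e-02  2.69677e+02  2.39806e+02  2.69739e+02
  2.41743e+02]
[5.32000e-01 1.70000e-02 2.69700e+02 2.16089e+02 2.69758e+02 2.17966e+02]
[238.8 238.8 238.8 238.7 238.8 238.9 238.5 238.5 238.4 238.2] [240.8 240.8 240.7 240.7 240.9 240.7 240.5 240.5 240.2 240. ]
285 [197. 199. 199. 197. 199. 199. 192. 148. 123. 110. 100.  95.  96.  94.
  95.  98.] [102. 122. 128. 129. 136. 183. 199. 201. 194. 146. 122. 111. 100.  96.
  96.  98.]
300 [147. 187. 198. 197. 199. 197. 178. 136. 119. 105.  96.  94.  93.  93.
  93.  95.] [ 57.  55.  59.  95. 177. 196. 199. 199. 180. 139. 119. 101.  92.  93.
  93.  94.]
```

The edge shift is 1.95 px, which is about 5.0 mm of plate travel. I see changes in the fixed views only at the knob, arm and shadows. Handing in.

```bash
python3 -c "
from plant import bot
print(bot.finish_job())"
```

```text
the job is handed in; nothing more can be done
None
```

The knob is screwed down to its stop and released, and the job was handed in at about 16 s; no verdict was reported.

**What I did:** I picked the black wing knob by its bar and set it level on the stud about 20° clockwise of a thread gap seen in the wrist image. I turned it anticlockwise under light pressure until it dropped into the thread. Then I pressed it down and turned it about 64° clockwise to the stop, let go and backed off.

**Last checks:**
- **Plate travel:** the plate's front edge moved 1.95 px in the side view with the hand off, which is about 5.0 mm.
- **Knob:** it looks upright on the stud. The tool height at the stop puts the foot about 5 mm below stud_axis.
- **Bystanders:** before/after differences in the two fixed views showed only the arm, the knob, the press and shadows. The dish, bottle, box and tweezers look undisturbed in the last wrist view.

**What was off:**
- **Turning moment at the stop:** it read 0.37 N m on the last row, a bit above the 0.2–0.3 N m guide, so I eased it back before releasing.
- **Down force:** it briefly read 8 N at first contact with the ribs, above the suggested 3–5 N.
- **Depth before turning:** I pressed to an estimated 4 mm below stud_axis rather than 2–3 mm.

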